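# Turn the assembly turntable and open the outlet's dust cover

### The arm

A 6-joint arm with a two-finger parallel gripper is mounted at the origin on the work surface. World frame = base frame: x ahead of the robot, y to its left, z up, the work surface at z = 0. Lengths are in m, angles in rad, forces in N, time in s.
With the tool pointing down it reaches from about 0.375 to 0.9 m from the base axis. Payload 3.1 kg.
Tool frame: the origin (TCP) lies where the fingers leave the gripper's body, on its centre line; the fingertips stand 73 mm ahead of it and the grasp point (between the pads) lies 54 mm ahead of it; z points along the fingers, y is the line along which they close (so a half turn about z gives the same grasp; the last joint's range is limited). The gripper opens to 85 mm and grips with 20 to 120 N. Pads are 22 mm wide; open, the fingers measure 114 mm over their backs; the gripper's body (76 mm by 85 mm) begins 54 mm behind the grasp point. The pads swing forward as they close: fully open they stand 13 mm farther back than shut.
Start: joints at [-1.431, 0.527, 1.433, -0, 1.181, -0.178], TCP at [0.196, -0.593, 0.304] pointing down, gripper open.
Joint ranges: [-3.08, 3.08], [-0.75, 2.2], [0.22, 2.44], [-1.43, 4.57], [0, 2.65], [-2.85, 2.85]. Speed limits (rad/s): [2.79, 2.79, 3.14, 3.14, 3.14, 3.14].

### API

Orientations are given as a unit quaternion [x, y, z, w].
In Python, from station import manip gives the robot as it stands.
- The arm moves only by the shell command python3 -m crank 'ROWS' [FORCE]. ROWS is JSON, a list of rows, each an object with "dp": the shift along the tool's x, y, z normalised to -1 to 1, where 1 is 50 cm, a list of three; "delta_rot": the turn, a rotation vector about the tool's x, y, z normalised to -1 to 1, where 1 is 2 pi rad, a list of three; "fingers": the opening, from -1 (shut) to 1 (fully open). A call has 1 to 12 rows; each row shifts and turns the commanded pose from where the row before left it, along the tool's axes as they then stand; what a row does not reach is not made up. A row lasts 1/12 s, in which the tool goes at most 41.7 mm and 7.16 degrees, less where a joint would pass 70% of its speed; a pose out of reach is approached as far as the arm can. A call with a number of a shift or a turn outside -1 to 1 is refused whole. A call with a gripper value outside its range is refused whole. The fingers move at their own pace and stop on an object; FORCE is the grip in N (left out, the last holds). Time passes only in rows, so rows that do not move let the fingers close. It gives the time, the measured TCP pose, the force, the opening and the grip force at its end, in the units of the state.
- manip.sense(): the state, without advancing time (a new reading comes with each control period).
- manip.snapshot(name): name is "side" or "top" or "wrist"; returns (picture, depth): 480x640x3 uint8, red, green, blue; 480x640 float32, m along the optical axis (not along the pixel's ray), 0 where there is no reading.
- manip.camera_model(name): a dict with "fx", "fy", "cx", "cy" (pixels), "origin" and "attitude" of the camera in the world. Camera axes: x right, y up, looking along -z (the intrinsics and any distortion apply to the point x, -y, -z); pixel columns grow to the right and rows downward; lengths in m; the calibration is good to about 2 mm. The wrist camera is an equidistant fisheye: a pixel r from the principal point sees the ray r / f radians off the axis. A picture is of the moment at which its call begins: read the wrist's pose just before it. camera_model takes no time and is no camera call; for the wrist camera it gives the pose at the moment of the call.
- manip.sign_off(): hands the job in; it is judged then, once.
The state is a dict: "t": time; "q": joint angles; "qd": joint speeds; "tau": joint torques, N m; "tcp_pos": TCP position; "tool_rot": TCP orientation; "force": force on the tool from outside, world axes, zero at the start; "ft_torque": the same for the moment, N m; "finger_gap": opening from 0.0 (shut) to 1.0 (fully open); "gripper_force": force on a finger pad.
Only numpy, scipy, OpenCV 4.12 (cv2) and the standard library are available. Lean on these libraries where they do the work, as an engineer would, in place of code of your own. Each camera call takes 0.05 s, during which the arm holds its last target. There are 200 camera calls.

### The job

Turn the assembly turntable by pushing the posts on its rim until the outlet housing with the pivoting dust cover squarely faces the fixed pointer at the front of the board, and let it come to rest there. Then swing the dust cover aside on its pin until the socket is completely uncovered, leaving the outlet facing the pointer. Do not bump the light bar overhead, and leave the carton, the tape roll and the screwdriver where they lie.

Things in the scene. Friction and masses are not known exactly. Their poses are not given: they have to be found in the camera images.
- station: Fixed station: grey board 440 (x) x 560 (y) x 16 mm under the turntable. Origin: centre of its underside, on the work surface and on the turntable's axis. Its -x points to the front, roughly to the robot; z up. Two uprights 30 x 20 mm (x, y) at x = -55, y = +-262 mm carry the light bar.
- pointer (a point): Top centre of the fixed pointer, a small steel block 20 x 12 x 30 mm at the front of the board, 210 mm from the turntable's axis along the station's -x, top 46 mm above the work surface.
- light_bar: Fixed aluminium light bar across the station, 50 (x) x 550 (y) x 40 mm. Origin: centre of its underside, 245 mm above the work surface, at station x = -55 mm (covers x -80 to -30). Axes as the station's. It blocks a vertical tool at the closed cover's knob: reach in from the front with the tool leaning about 35 degrees, its upper end towards the front.
- turntable (a joint): Turntable angle (rad), growing anticlockwise seen from above, no stops. At 0 and at every whole turn (6.283) the outlet with the dust cover squarely faces the pointer. It stays where it is left; friction about 0.35 N m: some 2 to 3 N at the rim turns it.
- plate_top (a point): Centre of the top of the turntable's round black plate, radius 195 mm, on its axis, 50 mm above the work surface. On it stand three like white housings 120 degrees apart: one with the dust cover and knob; the next anticlockwise from above with a flat round blank 60 mm across; the third with a rotary switch bar.
- rim_post (a point): Top centre of one of the six steel push posts on the plate, 18 mm in diameter, 40 mm high, tops 90 mm above the work surface, 178 mm from the axis and 60 degrees apart. This one stands 30 degrees anticlockwise (from above) of the outlet's middle, at the joint angle + 30 degrees from the station's -x; its neighbour stands 30 degrees clockwise.
- outlet_front (a point): Point on the plate's top near its rim, 185 mm from the axis, straight out from the middle of the outlet with the dust cover. The outlet faces the pointer when this point lies on the station's -x axis.
- outlet_face (a point): Centre of the sloping top face of the outlet housing, 95 mm from the axis, 114 mm above the work surface; the socket, 36 mm across, is here. Each housing is 110 mm wide and reaches from 45 to 145 mm from the axis; its face slopes down outwards at 30 degrees, from 143 mm (inner edge) to 85 mm (outer edge) above the work surface.
- cover (a joint): Angle of the dust cover about its pin (rad): 0 closed, grows as it opens, stop at 1.6. Facing the slope from outside it turns anticlockwise: with the outlet at the front, the knob swings from the inner, upper end towards the station's +y side and down. The socket is completely uncovered from 1.1 on. It stays where left (friction about 0.04 N m, some 0.6 N at the knob).
- cover_pin (a point): Pin of the cover, at its underside, at the low outer end of the slope on the outlet's middle; outlet at the front: station x = -132, y = 0, z = 98 mm. Axes: z along the pin, square to the slope (30 degrees outwards from vertical); x up the slope when closed, turning with the cover. The cover is 5 mm thick: a disc 52 mm across, centred 42 mm from the pin.
- cover_knob (a point): Top centre of the cover's round knob, 16 mm in diameter, standing 27 mm out of the cover square to the slope; 75 mm from the pin along the cover, 32 mm along the pin's z. Outlet at the front, cover closed: station x = -83, y = 0, z = 164 mm. Axes as cover_pin's.
- carton: Loose cardboard carton 110 x 80 x 70 mm, left (+y) of the station. Origin: centre of its underside. Leave it alone.
- tape: Loose white tape roll lying flat, 100 mm across, 25 mm high, right (-y) of the station. Origin: centre of its underside. Leave it alone.
- screwdriver: Loose screwdriver 200 mm long lying on the work surface to the front right of the station (its -x, -y corner). Origin near its middle. Leave it alone.

How it is judged:
By the outcome, as a careful person would: the job done as asked, in the order asked, and still so for the second after the job is handed in, with the robot touching nothing.
It also fails if it takes over 64 s, if anything falls off the work surface, if the arm or the gripper's body presses on something with over 40 N, if the wrist force passes 120 N, or if a joint passes its speed limit or range.

## Working session

There is one attempt and no reset: what is moved stays moved. The work goes in short steps, Python scripts to look and compute and a shell command to move; the robot and the scene stay as the last step left them, time stands still between calls to the robot, and variables do not carry over. Pictures are saved under pics/ and viewed, at most 10 in all, crops included, and the job is handed in when it is done.

```bash
ls; mkdir -p pics
python3 - <<'E'
from station import manip
import cv2
s=manip.sense();print(s['t'],s['tcp_pos'],s['tool_rot'],s['force'])
for n in ("side","top"):
    m=manip.camera_model(n);print(n,m)
    p,d=manip.snapshot(n);cv2.imwrite(f'pics/{n}0.png',cv2.cvtColor(p,cv2.COLOR_RGB2BGR))
    import numpy as np;np.save(f'pics/{n}0.npy',d)
E
```

```text
pics
0.0 [ 0.19584771 -0.59292743  0.30291271] [ 9.87322070e-01  1.58725869e-01  2.40473425e-05 -1.10848463e-03] [ 0.22898886  0.38289774 -0.59303006]
side {'fx': 527.6762771066313, 'fy': 527.6762771066313, 'cx': 318.7223730218872, 'cy': 245.14958146785048, 'origin': array([0.07474048, 0.87842594, 0.77616066]), 'attitude': array([-0.1139214 ,  0.462126  ,  0.855522  , -0.20382243])}
top {'fx': 590.2655885763993, 'fy': 590.2655885763993, 'cx': 323.2408110151166, 'cy': 242.29212327195316, 'origin': array([0.33664299, 0.00950897, 1.70158449]), 'attitude': array([-0.037419  ,  0.03399382,  0.7144723 , -0.69783492])}
```

View pics/top0.png

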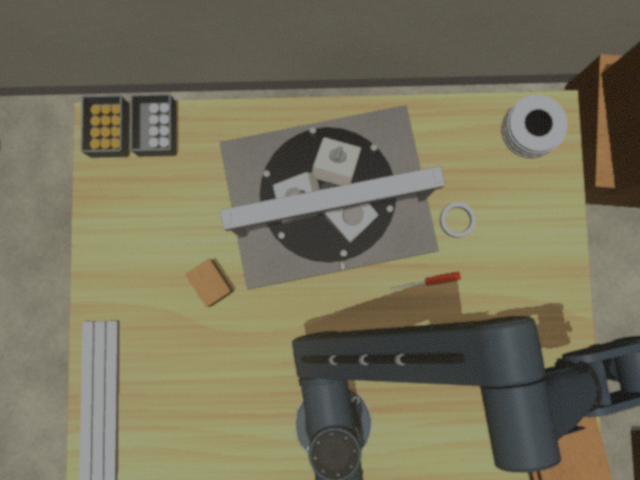

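View pics/side0.png

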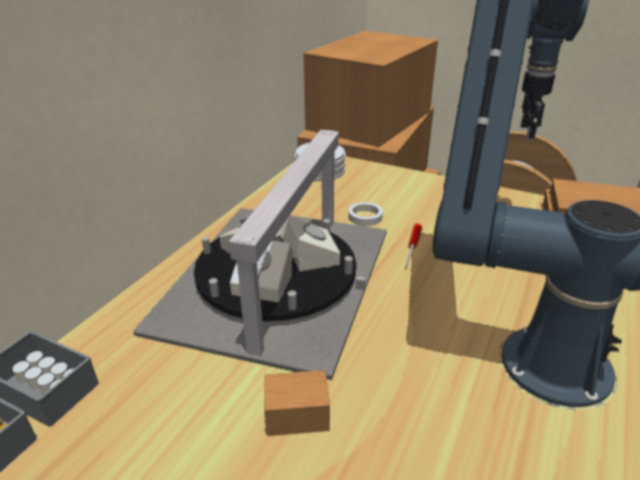

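The top view shows the turntable centred near (328,195), the posts as small light dots, the pointer near (343,265) and the light bar from (222,218) to (443,178). I need enlarged crops to tell the housings apart.

```bash
python3 - <<'E'
import cv2,numpy as np
a=cv2.imread('pics/top0.png')[100:295,215:445];b=cv2.imread('pics/side0.png')[120:370,135:390]
f=lambda i:cv2.resize(i,(400,int(400*i.shape[0]/i.shape[1])),interpolation=cv2.INTER_CUBIC)
A,B=f(a),f(b);o=np.zeros((max(len(A),len(B)),800,3),np.uint8);o[:len(A),:400]=A;o[:len(B),400:]=B
cv2.imwrite('pics/crop0.png',o)
E
cat > h.py <<'E'
import numpy as np,cv2
from scipy.spatial.transform import Rotation as R
from station import manip
def ray(m,u,v):
    d=np.array([(u-m['cx'])/m['fx'],-(v-m['cy'])/m['fy'],-1.]);return R.from_quat(m['attitude']).apply(d)
def onz(m,u,v,z):
    d=ray(m,u,v);o=np.array(m['origin']);return o+d*(z-o[2])/d[2]
def proj(m,p):
    c=R.from_quat(m['attitude']).inv().apply(np.array(p)-m['origin']);return m['cx']+m['fx']*c[0]/-c[2],m['cy']-m['fy']*c[1]/-c[2]
E
python3 - <<'E'
from h import *
m=manip.camera_model('top');im=cv2.imread('pics/top0.png')
g=im.astype(int);hsv=cv2.cvtColor(im,cv2.COLOR_BGR2HSV)
# plate: dark pixels
k=((hsv[...,2]<60)).astype(np.uint8);k[:110]=0;k[270:]=0;k[:,:240]=0;k[:,420:]=0
cs,_=cv2.findContours(k,cv2.RETR_EXTERNAL,cv2.CHAIN_APPROX_NONE)
pts=np.vstack([c for c in cs if cv2.contourArea(c)>300]);hull=cv2.convexHull(pts);e=cv2.fitEllipse(hull);print('plate',e,onz(m,*e[0],.05))
# light blobs on the plate
cand=[(313,131),(374,147),(390,209),(343,253),(281,235),(266,174),(343,266)]
gr=cv2.cvtColor(im,cv2.COLOR_BGR2GRAY).astype(float)
for u,v in cand:
    w=gr[v-5:v+6,u-5:u+6];w=np.clip(w-np.median(w)-30,0,None);yy,xx=np.mgrid[v-5:v+6,u-5:u+6]
    U,V=(w*xx).sum()/w.sum(),(w*yy).sum()/w.sum();print(round(U,1),round(V,1),onz(m,U,V,.09 if v!=266 else .046).round(4))
E
```

```text
plate ((327.5582580566406, 193.95997619628906), (132.37098693847656, 134.13442993164062), 81.13595581054688) [6.41600175e-01 1.23443135e-04 5.00000000e-02]
312.2 129.4 [0.8183 0.039  0.09  ]
373.6 147.0 [ 0.7638 -0.1313  0.09  ]
389.5 208.3 [ 0.59   -0.1694  0.09  ]
343.2 252.8 [ 0.4699 -0.0386  0.09  ]
281.0 235.0 [0.5231 0.1312 0.09  ]
266.0 173.2 [0.697 0.17  0.09 ]
342.2 266.0 [ 0.4364 -0.0362  0.046 ]
```

View pics/crop0.png

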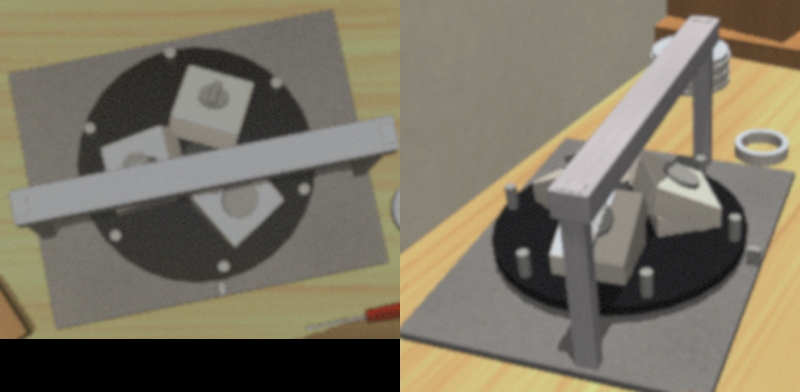

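The crops show three housings. The upper one, near (338,160), has a bar, so it is the switch. The lower-right one, near (353,215), has a plain disc, so it is the blank. The left one, near (297,190) and partly under the bar, has the disc with a dark knob, so it is the outlet. That matches the given order, so the outlet must turn about +87° anticlockwise.

```bash
cat > posts.py <<'E'
from h import *
from scipy.optimize import least_squares
P=np.array([[.8183,.039],[.7638,-.1313],[.59,-.1694],[.4699,-.0386],[.5231,.1312],[.697,.17]])
a=np.unwrap(np.arctan2(*(P-P.mean(0)).T[::-1]))
f=lambda x:np.ravel([P[i]-x[:2]-.178*np.array([np.cos(x[2]-i*np.pi/3),np.sin(x[2]-i*np.pi/3)]) for i in range(6)])
r=least_squares(f,[*P.mean(0),a[0]]);print(r.x,np.degrees(r.x[2])%60,(r.fun*1e3).round(1))
m=manip.camera_model('top');C=[onz(m,215+u*.575,100+v*.575,.016)[:2] for u,v in((333,10),(10,73),(57,328),(388,262))]
C=np.array(C);print(C,C.mean(0))
for i,j in((1,0),(2,3)):d=C[i]-C[j];print('long edge',np.degrees(np.arctan2(d[1],d[0]))-90,np.hypot(*d))
for i,j in((0,3),(1,2)):d=C[i]-C[j];print('short',np.degrees(np.arctan2(d[1],d[0])),np.hypot(*d))
d=np.array([.4364,-.0362])-r.x[:2];print('pointer',np.degrees(np.arctan2(-d[1],-d[0])),np.hypot(*d))
E
python3 posts.py
```

```text
[6.43683333e-01 1.50000000e-04 2.18619936e-01] 12.525999622233424 [ 0.9  0.2 -0.2 -0.3 -0.2  0.2 -0.  -0.1 -0.3 -0.1 -0.1  0.1]
[[ 0.9046999  -0.23804245]
 [ 0.80948841  0.30841216]
 [ 0.38013712  0.23378611]
 [ 0.47572564 -0.31248353]] [ 0.64251277 -0.00208193]
long edge 9.883708029588135 0.55468718189576
long edge 9.925363496960188 0.5545698209045248
short 9.844656049882133 0.4353853340644501
short 9.86014161534952 0.4357884559162921
pointer 9.946470950508251 0.2104464368379226
```

```bash
python3 -m crank '[{"dp":[0,0,0],"delta_rot":[0,0,0.0117],"fingers":-1},{"dp":[0,0,0],"delta_rot":[0,0,0.0117],"fingers":-1},{"dp":[0.0369,-0.0542,0],"delta_rot":[0,0,0],"fingers":-1},{"dp":[0.0369,-0.0542,0],"delta_rot":[0,0,0],"fingers":-1},{"dp":[0.0369,-0.0542,0],"delta_rot":[0,0,0],"fingers":-1},{"dp":[0.0369,-0.0542,0],"delta_rot":[0,0,0],"fingers":-1},{"dp":[0.0369,-0.0542,0],"delta_rot":[0,0,0],"fingers":-1},{"dp":[0.0369,-0.0542,0],"delta_rot":[0,0,0],"fingers":-1},{"dp":[0.0369,-0.0542,0],"delta_rot":[0,0,0],"fingers":-1},{"dp":[0.0369,-0.0542,0],"delta_rot":[0,0,0],"fingers":-1},{"dp":[0.0369,-0.0542,0],"delta_rot":[0,0,0],"fingers":-1},{"dp":[0.0369,-0.0542,0],"delta_rot":[0,0,0],"fingers":-1}]' 40
cat > st.py <<'E'
from h import *
C=np.array([.6437,.0002]);Y=np.radians(9.9);S=R.from_euler('z',Y)
def state(tgt=None):
    s=manip.sense();p=S.inv().apply(np.array(s['tcp_pos'])-[*C,0]);q=S.inv()*R.from_quat(s['tool_rot'])
    tip=p+.073*q.as_matrix()[:,2]
    print('t',round(s['t'],2),'tcp_st',p.round(4),'tip_st',tip.round(4),'F',np.round(s['force'],1),'q',np.round(s['q'],2),'gap',round(s['finger_gap'],3));print(q.as_matrix().round(3).tolist())
    return p,q,tip
if __name__=='__main__':state()
E
python3 st.py
```

```text
t: 1.1
tcp_pos: [0.3316, -0.2932, 0.3037]
tool_rot: [0.996, 0.086, -0.0, -0.0]
force: [-0.3, -0.2, -0.5]
finger_gap: -0.0
gripper_force: 0.0
t 1.1 tcp_st [-0.3579 -0.2354  0.3037] tip_st [-0.3579 -0.2354  0.2307] F [-0.3 -0.2 -0.5] q [-0.98  0.28  1.87  0.    0.99  0.42] gap -0.0
[[1.0, -0.002, -0.0], [-0.002, -1.0, 0.001], [-0.0, -0.001, -1.0]]
```

```bash
python3 -m crank '[{"dp":[0.0366,-0.0539,0.02],"delta_rot":[0,0,0],"fingers":-1},{"dp":[0.0366,-0.0539,0.02],"delta_rot":[0,0,0],"fingers":-1},{"dp":[0.0366,-0.0539,0.02],"delta_rot":[0,0,0],"fingers":-1},{"dp":[0.0366,-0.0539,0.02],"delta_rot":[0,0,0],"fingers":-1},{"dp":[0.0366,-0.0539,0.02],"delta_rot":[0,0,0],"fingers":-1},{"dp":[0.0366,-0.0539,0.02],"delta_rot":[0,0,0],"fingers":-1},{"dp":[0.0366,-0.0539,0.02],"delta_rot":[0,0,0],"fingers":-1},{"dp":[0.0366,-0.0539,0.02],"delta_rot":[0,0,0],"fingers":-1},{"dp":[0.0366,-0.0539,0.02],"delta_rot":[0,0,0],"fingers":-1},{"dp":[0.0366,-0.0539,0.02],"delta_rot":[0,0,0],"fingers":-1},{"dp":[0,0,0],"delta_rot":[0,0,0],"fingers":-1},{"dp":[0,0,0],"delta_rot":[0,0,0],"fingers":-1}]' 
python3 st.py
```

```text
t: 2.1
tcp_pos: [0.4655, 0.0034, 0.2032]
tool_rot: [0.996, 0.088, -0.001, -0.0]
force: [0.2, -1.4, -0.4]
finger_gap: 0.001
gripper_force: 0.0
t 2.1 tcp_st [-0.175   0.0338  0.2032] tip_st [-0.1751  0.0339  0.1302] F [ 0.2 -1.4 -0.4] q [-0.23  0.49  1.92 -0.    0.74  1.16] gap 0.001
[[1.0, 0.003, -0.002], [0.003, -1.0, 0.001], [-0.002, -0.001, -1.0]]
```

```bash
python3 -m crank '[{"dp":[0,0,0.0433],"delta_rot":[0,0,0],"fingers":-1},{"dp":[0,0,0.0433],"delta_rot":[0,0,0],"fingers":-1},{"dp":[0,0,0.0433],"delta_rot":[0,0,0],"fingers":-1},{"dp":[0,0,0],"delta_rot":[0,0,0],"fingers":-1},{"dp":[-0.0013,0.0124,0],"delta_rot":[0,0,0],"fingers":-1},{"dp":[-0.0013,0.0124,0],"delta_rot":[0,0,0],"fingers":-1},{"dp":[-0.0013,0.0124,0],"delta_rot":[0,0,0],"fingers":-1},{"dp":[-0.0013,0.0124,0],"delta_rot":[0,0,0],"fingers":-1},{"dp":[-0.0013,0.0124,0],"delta_rot":[0,0,0],"fingers":-1}]' 
python3 st.py
```

```text
t: 2.85
tcp_pos: [0.4685, -0.0301, 0.14]
tool_rot: [0.996, 0.085, 0.001, 0.0]
force: [1.9, 2.8, 0.3]
finger_gap: -0.003
gripper_force: 1.3
t 2.85 tcp_st [-0.1778  0.0003  0.14  ] tip_st [-0.1776  0.0002  0.067 ] F [1.9 2.8 0.3] q [-0.3   0.61  1.95  0.    0.57  1.1 ] gap -0.003
[[1.0, -0.002, 0.003], [-0.002, -1.0, -0.001], [0.003, 0.001, -1.0]]
```

```bash
python3 -m crank '[{"dp":[0.0009,0.0123,0],"delta_rot":[0,0,0],"fingers":-1},{"dp":[0.0009,0.0123,0],"delta_rot":[0,0,0],"fingers":-1},{"dp":[0.0009,0.0123,0],"delta_rot":[0,0,0],"fingers":-1},{"dp":[0.0009,0.0123,0],"delta_rot":[0,0,0],"fingers":-1},{"dp":[0.0009,0.0123,0],"delta_rot":[0,0,0],"fingers":-1},{"dp":[0.003,0.0121,0],"delta_rot":[0,0,0],"fingers":-1},{"dp":[0.003,0.0121,0],"delta_rot":[0,0,0],"fingers":-1},{"dp":[0.003,0.0121,0],"delta_rot":[0,0,0],"fingers":-1},{"dp":[0.003,0.0121,0],"delta_rot":[0,0,0],"fingers":-1},{"dp":[0.003,0.0121,0],"delta_rot":[0,0,0],"fingers":-1}]' 
python3 st.py
```

```text
t: 3.68
tcp_pos: [0.4875, -0.0881, 0.1387]
tool_rot: [0.996, 0.086, -0.001, -0.0]
force: [-0.8, 3.2, -0.2]
finger_gap: 0.004
gripper_force: 1.1
t 3.68 tcp_st [-0.1691 -0.0601  0.1387] tip_st [-0.1692 -0.06    0.0657] F [-0.8  3.2 -0.2] q [-0.4   0.63  1.89 -0.    0.62  0.99] gap 0.004
[[1.0, -0.001, -0.001], [-0.001, -1.0, 0.001], [-0.001, -0.001, -1.0]]
```

```bash
python3 -m crank '[{"dp":[0.005,0.0113,0],"delta_rot":[0,0,0],"fingers":-1},{"dp":[0.005,0.0113,0],"delta_rot":[0,0,0],"fingers":-1},{"dp":[0.005,0.0113,0],"delta_rot":[0,0,0],"fingers":-1},{"dp":[0.005,0.0113,0],"delta_rot":[0,0,0],"fingers":-1},{"dp":[0.003,0.006,0],"delta_rot":[0,0,0],"fingers":-1},{"dp":[0.002,0.003,0],"delta_rot":[0,0,0],"fingers":-1},{"dp":[0,0,0],"delta_rot":[0,0,0],"fingers":-1},{"dp":[-0.006,-0.015,0],"delta_rot":[0,0,0],"fingers":-1},{"dp":[-0.006,-0.015,-0.03],"delta_rot":[0,0,0],"fingers":-1},{"dp":[0,0,-0.06],"delta_rot":[0,0,0],"fingers":-1},{"dp":[0,0,-0.06],"delta_rot":[0,0,0],"fingers":-1},{"dp":[0,0,0],"delta_rot":[0,0,0],"fingers":-1}]' 
python3 st.py
cat > look.py <<'E'
import sys
from st import *
p,_=manip.snapshot('top');im=cv2.cvtColor(p,cv2.COLOR_RGB2BGR);n=sys.argv[1];cv2.imwrite(f'pics/{n}.png',im)
m=manip.camera_model('top');gr=cv2.cvtColor(im,cv2.COLOR_BGR2GRAY);out=[]
# posts: ring pixels at z=.09, radius 165..191 mm about the axis, bright and small
k=np.zeros(gr.shape,np.uint8)
vv,uu=np.mgrid[110:275,240:420]
d=R.from_quat(m['attitude']).apply(np.stack([(uu-m['cx'])/m['fx'],-(vv-m['cy'])/m['fy'],-np.ones_like(uu,float)],-1).reshape(-1,3))
w=np.array(m['origin'])+d*((.09-m['origin'][2])/d[:,2])[:,None];r=np.hypot(*(w[:,:2]-C).T).reshape(uu.shape)
sub=gr[110:275,240:420];k[110:275,240:420]=((r>.163)&(r<.193)&(sub>110))
nb,l,s,c=cv2.connectedComponentsWithStats(k)
for i in range(1,nb):
    if 8<s[i,4]<50:
        q=S.inv().apply(onz(m,*c[i],.09)-[*C,0]);out.append((np.degrees(np.arctan2(-q[1],-q[0])),np.hypot(q[0],q[1]),s[i,4]))
for a in out:print('post phi %.1f r %.4f area %d, mod60 %.2f'%(*a,a[0]%60))
E
python3 look.py a1
```

```text
t: 4.68
tcp_pos: [0.4986, -0.0988, 0.2187]
tool_rot: [0.996, 0.086, 0.005, 0.003]
force: [1.1, -0.8, -0.7]
finger_gap: 0.004
gripper_force: 0.0
t 4.68 tcp_st [-0.1599 -0.0726  0.2187] tip_st [-0.1593 -0.0731  0.1457] F [ 1.1 -0.8 -0.7] q [-0.42  0.5   1.81 -0.    0.82  0.98] gap 0.004
[[1.0, -0.0, 0.009], [0.0, -1.0, -0.006], [0.009, 0.006, -1.0]]
post phi 147.7 r 0.1899 area 18, mod60 27.69
post phi 133.0 r 0.1901 area 11, mod60 12.99
post phi -143.7 r 0.1798 area 35, mod60 36.30
post phi 113.1 r 0.1917 area 10, mod60 53.14
```

```bash
python3 -m crank '[{"dp":[0.006,-0.06,0],"delta_rot":[0,0,0],"fingers":-1},{"dp":[0.006,-0.06,0],"delta_rot":[0,0,0],"fingers":-1},{"dp":[0.006,-0.06,0],"delta_rot":[0,0,0],"fingers":-1},{"dp":[0.006,-0.06,0],"delta_rot":[0,0,0],"fingers":-1},{"dp":[0.006,-0.06,0],"delta_rot":[0,0,0],"fingers":-1},{"dp":[0.006,-0.06,0],"delta_rot":[0,0,0],"fingers":-1},{"dp":[0,0,0],"delta_rot":[0,0,0],"fingers":-1},{"dp":[0,0,0.052],"delta_rot":[0,0,0],"fingers":-1},{"dp":[0,0,0.052],"delta_rot":[0,0,0],"fingers":-1},{"dp":[0,0,0.052],"delta_rot":[0,0,0],"fingers":-1},{"dp":[0,0,0],"delta_rot":[0,0,0],"fingers":-1}]' 
python3 st.py
```

```text
t: 5.65
tcp_pos: [0.4803, 0.082, 0.1318]
tool_rot: [0.996, 0.086, -0.005, -0.001]
force: [-0.6, 0.4, -0.4]
finger_gap: -0.0
gripper_force: 0.0
t 5.65 tcp_st [-0.1469  0.1086  0.1318] tip_st [-0.1475  0.1088  0.0588] F [-0.6  0.4 -0.4] q [-0.06  0.64  1.91 -0.    0.6   1.34] gap -0.0
[[1.0, -0.001, -0.009], [-0.001, -1.0, 0.002], [-0.009, -0.002, -1.0]]
```

```bash
python3 -m crank '[{"dp":[-0.0066,0.0105,0],"delta_rot":[0,0,0],"fingers":-1},{"dp":[-0.0066,0.0105,0],"delta_rot":[0,0,0],"fingers":-1},{"dp":[-0.0066,0.0105,0],"delta_rot":[0,0,0],"fingers":-1},{"dp":[-0.0066,0.0105,0],"delta_rot":[0,0,0],"fingers":-1},{"dp":[-0.0066,0.0105,0],"delta_rot":[0,0,0],"fingers":-1},{"dp":[-0.0046,0.0115,0],"delta_rot":[0,0,0],"fingers":-1},{"dp":[-0.0046,0.0115,0],"delta_rot":[0,0,0],"fingers":-1},{"dp":[-0.0046,0.0115,0],"delta_rot":[0,0,0],"fingers":-1},{"dp":[-0.0046,0.0115,0],"delta_rot":[0,0,0],"fingers":-1},{"dp":[-0.0046,0.0115,0],"delta_rot":[0,0,0],"fingers":-1}]' 
python3 st.py
```

```text
t: 6.48
tcp_pos: [0.465, 0.0223, 0.136]
tool_rot: [0.996, 0.086, 0.0, 0.0]
force: [0.1, 2.8, 0.6]
finger_gap: 0.003
gripper_force: 1.1
t 6.48 tcp_st [-0.1723  0.0526  0.136 ] tip_st [-0.1723  0.0525  0.063 ] F [0.1 2.8 0.6] q [-0.19  0.62  1.96  0.    0.56  1.21] gap 0.003
[[1.0, -0.001, 0.0], [-0.001, -1.0, -0.0], [0.0, 0.0, -1.0]]
```

```bash
python3 -m crank '[{"dp":[-0.0024,0.0121,0],"delta_rot":[0,0,0],"fingers":-1},{"dp":[-0.0024,0.0121,0],"delta_rot":[0,0,0],"fingers":-1},{"dp":[-0.0024,0.0121,0],"delta_rot":[0,0,0],"fingers":-1},{"dp":[-0.0024,0.0121,0],"delta_rot":[0,0,0],"fingers":-1},{"dp":[-0.0024,0.0121,0],"delta_rot":[0,0,0],"fingers":-1},{"dp":[-0.0002,0.0124,0],"delta_rot":[0,0,0],"fingers":-1},{"dp":[-0.0002,0.0124,0],"delta_rot":[0,0,0],"fingers":-1},{"dp":[-0.0002,0.0124,0],"delta_rot":[0,0,0],"fingers":-1},{"dp":[-0.0002,0.0124,0],"delta_rot":[0,0,0],"fingers":-1},{"dp":[-0.0002,0.0124,0],"delta_rot":[0,0,0],"fingers":-1}]' 
python3 st.py
```

```text
t: 7.32
tcp_pos: [0.4692, -0.039, 0.1359]
tool_rot: [0.996, 0.086, 0.0, -0.0]
force: [1.6, 3.1, 0.1]
finger_gap: 0.0
gripper_force: 1.4
t 7.32 tcp_st [-0.1786 -0.0087  0.1359] tip_st [-0.1786 -0.0087  0.0629] F [1.6 3.1 0.1] q [-0.32  0.62  1.95  0.    0.57  1.08] gap 0.0
[[1.0, -0.001, 0.0], [-0.001, -1.0, 0.0], [0.0, -0.0, -1.0]]
```

```bash
python3 -m crank '[{"dp":[0.0018,0.0123,0],"delta_rot":[0,0,0],"fingers":-1},{"dp":[0.0018,0.0123,0],"delta_rot":[0,0,0],"fingers":-1},{"dp":[0.0018,0.0123,0],"delta_rot":[0,0,0],"fingers":-1},{"dp":[0.0018,0.0123,0],"delta_rot":[0,0,0],"fingers":-1},{"dp":[0.0018,0.0123,0],"delta_rot":[0,0,0],"fingers":-1},{"dp":[0.0018,0.0061,0],"delta_rot":[0,0,0],"fingers":-1},{"dp":[0.0018,0.0061,0],"delta_rot":[0,0,0],"fingers":-1},{"dp":[0.001,0.003,0],"delta_rot":[0,0,0],"fingers":-1},{"dp":[0,0,0],"delta_rot":[0,0,0],"fingers":-1},{"dp":[0,0,0],"delta_rot":[0,0,0],"fingers":-1}]' 
python3 st.py; python3 look.py a2
```

```text
t: 8.15
tcp_pos: [0.4824, -0.0754, 0.136]
tool_rot: [0.996, 0.086, 0.0, 0.0]
force: [0.0, 0.6, -0.2]
finger_gap: -0.002
gripper_force: 0.0
t 8.15 tcp_st [-0.1719 -0.0467  0.136 ] tip_st [-0.1719 -0.0468  0.063 ] F [ 0.   0.6 -0.2] q [-0.38  0.63  1.91 -0.    0.6   1.02] gap -0.002
[[1.0, -0.001, 0.0], [-0.001, -1.0, -0.001], [0.0, 0.001, -1.0]]
post phi 142.6 r 0.1810 area 31, mod60 22.58
post phi -157.4 r 0.1795 area 30, mod60 22.61
post phi -97.3 r 0.1780 area 25, mod60 22.66
```

```bash
python3 -m crank '[{"dp":[0.0026,0.008,0],"delta_rot":[0,0,0],"fingers":-1},{"dp":[0.0026,0.008,0],"delta_rot":[0,0,0],"fingers":-1},{"dp":[0.0027,0.008,0],"delta_rot":[0,0,0],"fingers":-1},{"dp":[0.0028,0.008,0],"delta_rot":[0,0,0],"fingers":-1},{"dp":[0.0015,0.004,0],"delta_rot":[0,0,0],"fingers":-1},{"dp":[0.001,0.002,0],"delta_rot":[0,0,0],"fingers":-1},{"dp":[0,0,0],"delta_rot":[0,0,0],"fingers":-1},{"dp":[0,0,0],"delta_rot":[0,0,0],"fingers":-1}]' 
python3 st.py; python3 look.py a3
```

```text
t: 8.87
tcp_pos: [0.4923, -0.0931, 0.136]
tool_rot: [0.996, 0.086, 0.0, 0.0]
force: [-0.4, -0.7, 0.7]
finger_gap: 0.001
gripper_force: 0.1
t 8.87 tcp_st [-0.1652 -0.0659  0.136 ] tip_st [-0.1651 -0.0659  0.063 ] F [-0.4 -0.7  0.7] q [-0.41  0.64  1.88 -0.    0.62  0.99] gap 0.001
[[1.0, -0.001, 0.001], [-0.001, -1.0, -0.001], [0.001, 0.001, -1.0]]
post phi 149.0 r 0.1810 area 34, mod60 29.02
post phi -150.8 r 0.1792 area 33, mod60 29.17
```

```bash
python3 -m crank '[{"dp":[0.001,0.0026,0],"delta_rot":[0,0,0],"fingers":-1},{"dp":[0.001,0.0026,0],"delta_rot":[0,0,0],"fingers":-1},{"dp":[0,0,0],"delta_rot":[0,0,0],"fingers":-1},{"dp":[0,0,0],"delta_rot":[0,0,0],"fingers":-1},{"dp":[-0.02,-0.03,0],"delta_rot":[0,0,0],"fingers":-1},{"dp":[-0.05,-0.03,-0.02],"delta_rot":[0,0,0],"fingers":-1},{"dp":[-0.06,0,-0.05],"delta_rot":[0,0,0],"fingers":-1},{"dp":[-0.06,0,-0.05],"delta_rot":[0,0,0],"fingers":-1},{"dp":[-0.06,0,-0.05],"delta_rot":[0,0,0],"fingers":-1},{"dp":[0,0,0],"delta_rot":[0,0,0],"fingers":-1},{"dp":[0,0,0],"delta_rot":[0,0,0],"fingers":-1}]' 
python3 st.py; python3 look.py a4
python3 - <<'E'
from h import *
p,_=manip.snapshot('wrist');im=cv2.cvtColor(p,cv2.COLOR_RGB2BGR)
t=cv2.imread('pics/a4.png')[100:295,215:445];t=cv2.resize(t,(400,339),interpolation=cv2.INTER_CUBIC)
o=np.zeros((339,800,3),np.uint8);o[:,:400]=t;o[:300,400:]=cv2.resize(im,(400,300));cv2.imwrite('pics/a4c.png',o)
E
```

```text
t: 9.83
tcp_pos: [0.3649, -0.0874, 0.2223]
tool_rot: [0.996, 0.085, 0.002, 0.001]
force: [0.2, 1.0, -0.6]
finger_gap: -0.004
gripper_force: 0.0
t 9.83 tcp_st [-0.2897 -0.0384  0.2223] tip_st [-0.2895 -0.0386  0.1493] F [ 0.2  1.  -0.6] q [-0.54  0.36  2.12 -0.    0.66  0.87] gap -0.004
[[1.0, -0.003, 0.003], [-0.003, -1.0, -0.003], [0.003, 0.003, -1.0]]
post phi 149.4 r 0.1824 area 45, mod60 29.40
post phi -150.3 r 0.1808 area 33, mod60 29.71
post phi 29.6 r 0.1784 area 26, mod60 29.65
post phi -30.2 r 0.1781 area 28, mod60 29.84
```

View pics/a4c.png

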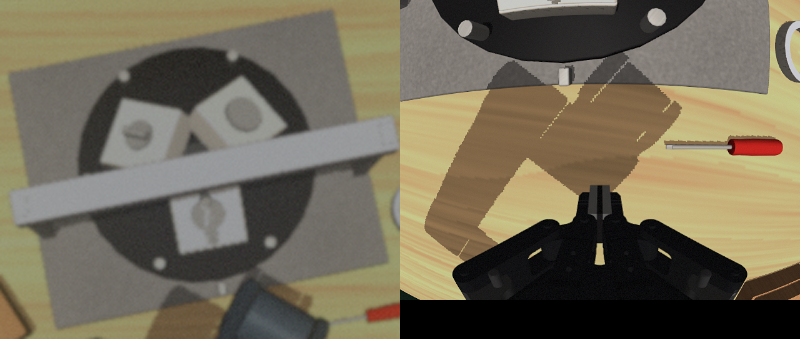

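The turntable rests with posts at about ±30° (crop posts at (160,263) and (270,242)), so the outlet is within about 0.3° of the pointer. The outlet is at the front with its cover closed. Next I lean the tool.

```bash
python3 -m crank '[{"dp":[0,0,-0.06],"delta_rot":[0,0,0],"fingers":-1},{"dp":[0,0,-0.05],"delta_rot":[0,0.0185,0],"fingers":-1},{"dp":[0,0,0],"delta_rot":[0,0.0185,0],"fingers":-1},{"dp":[0,0,0],"delta_rot":[0,0.0185,0],"fingers":-1},{"dp":[0,0,0],"delta_rot":[0,0.0185,0],"fingers":-1},{"dp":[0,0,0],"delta_rot":[0,0.0185,0],"fingers":-1},{"dp":[0,0,0],"delta_rot":[0,0.0185,0],"fingers":-1},{"dp":[0,0,0],"delta_rot":[0,0,0],"fingers":-1},{"dp":[0,0,0],"delta_rot":[0,0,0],"fingers":-1}]'
cat > go.py <<'E'
import sys
from st import *
p,q,tip=state()
for a in sys.argv[1:]:   # u,y,n of the tip from the pin, mm
    u,y,n=np.array(eval(a))/1e3
    t=np.array([-.132,0,.098])+u*np.array([.866,0,.5])+n*np.array([-.5,0,.866])+[0,y,0]
    d=q.inv().apply(t-tip);print(a,'tip',t.round(4),'dp',(d/.5).round(4));tip=t
E
python3 go.py 72,-45,113 72,-45,13
```

```text
t: 10.68
tcp_pos: [0.3656, -0.0828, 0.2736]
tool_rot: [0.964, 0.086, 0.25, -0.035]
force: [-0.7, -0.3, -0.9]
finger_gap: 0.001
gripper_force: 0.0
t 10.68 tcp_st [-0.2882 -0.0339  0.2736] tip_st [-0.2526 -0.0319  0.2099] F [-0.7 -0.3 -0.9] q [-0.8   0.2   2.3   0.91  0.56 -0.18] gap 0.001
[[0.873, 0.012, 0.487], [-0.002, -1.0, 0.028], [0.488, -0.025, -0.873]]
72,-45,113 tip [-0.1261 -0.045   0.2319] dp [0.2423 0.028  0.0842]
72,-45,13 tip [-0.0761 -0.045   0.1453] dp [0.0029 0.0056 0.1999]
```

```bash
python3 -m crank '[{"dp":[0.0303,0.0035,0.006],"delta_rot":[0,0,0],"fingers":-1},{"dp":[0.0303,0.0035,0.006],"delta_rot":[0,0,0],"fingers":-1},{"dp":[0.0303,0.0035,0.006],"delta_rot":[0,0,0],"fingers":-1},{"dp":[0.0303,0.0035,0.006],"delta_rot":[0,0,0],"fingers":-1},{"dp":[0.0303,0.0035,0.006],"delta_rot":[0,0,0],"fingers":-1},{"dp":[0.0303,0.0035,0.006],"delta_rot":[0,0,0],"fingers":-1},{"dp":[0,0,0],"delta_rot":[0,0.01,0],"fingers":-1},{"dp":[0,0,0],"delta_rot":[0,0.01,0],"fingers":-1},{"dp":[0,0,0],"delta_rot":[0,0,0],"fingers":-1},{"dp":[0,0,0],"delta_rot":[0,0,0],"fingers":-1}]' 
python3 go.py 72,-45,80 72,-45,13
```

```text
t: 11.52
tcp_pos: [0.4542, -0.0766, 0.3025]
tool_rot: [0.946, 0.084, 0.31, -0.041]
force: [-0.5, -0.1, 0.4]
finger_gap: -0.004
gripper_force: 0.0
t 11.52 tcp_st [-0.1999 -0.0431  0.3025] tip_st [-0.1566 -0.041   0.2437] F [-0.5 -0.1  0.4] q [-0.65  0.23  2.15  1.03  0.56 -0.1 ] gap -0.004
[[0.805, 0.013, 0.593], [-0.004, -1.0, 0.028], [0.593, -0.025, -0.805]]
72,-45,80 tip [-0.1096 -0.045   0.2033] dp [0.0278 0.0112 0.1206]
72,-45,13 tip [-0.0761 -0.045   0.1453] dp [-0.0148  0.0038  0.1331]
```

```bash
python3 -m crank '[{"dp":[0.006,0.003,0.03],"delta_rot":[0,0,0],"fingers":-1},{"dp":[0.006,0.003,0.03],"delta_rot":[0,0,0],"fingers":-1},{"dp":[0.006,0.003,0.03],"delta_rot":[0,0,0],"fingers":-1},{"dp":[0.006,0.003,0.03],"delta_rot":[0,0,0],"fingers":-1},{"dp":[-0.003,0.001,0.025],"delta_rot":[0,0,0],"fingers":-1},{"dp":[-0.003,0.001,0.025],"delta_rot":[0,0,0],"fingers":-1},{"dp":[-0.003,0.001,0.025],"delta_rot":[0,0,0],"fingers":-1},{"dp":[-0.003,0.001,0.02],"delta_rot":[0,0,0],"fingers":-1},{"dp":[0,0,0],"delta_rot":[0,0,0],"fingers":-1},{"dp":[0,0,0],"delta_rot":[0,0,0],"fingers":-1}]' 
python3 go.py 70,-45,14
python3 - <<'E'
from h import *
p,_=manip.snapshot('wrist');q,_=manip.snapshot('side')
o=np.zeros((480,800,3),np.uint8);o[:,:400]=cv2.resize(p,(640,480))[:,120:520];b=q[110:370,150:367];o[:,400:]=cv2.resize(b,(400,480))
cv2.imwrite('pics/b1.png',o[...,::-1])
E
```

```text
t: 12.35
tcp_pos: [0.5234, -0.0697, 0.2197]
tool_rot: [0.946, 0.085, 0.311, -0.041]
force: [-0.1, 0.1, 0.3]
finger_gap: 0.001
gripper_force: 0.0
t 12.35 tcp_st [-0.1305 -0.0482  0.2197] tip_st [-0.0871 -0.0462  0.1611] F [-0.1  0.1  0.3] q [-0.52  0.49  2.09  1.43  0.42 -0.44] gap 0.001
[[0.804, 0.014, 0.594], [-0.003, -1.0, 0.028], [0.595, -0.024, -0.804]]
70,-45,14 tip [-0.0784 -0.045   0.1451] dp [-0.0049 -0.0013  0.0361]
```

View pics/b1.png

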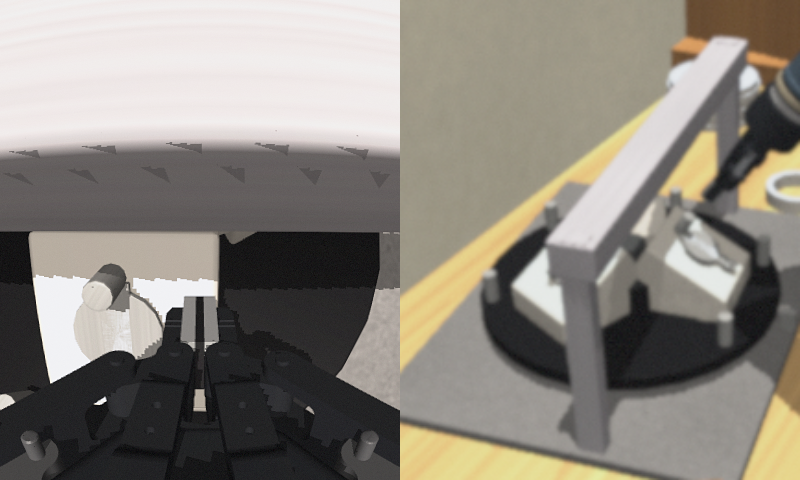

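The wrist view shows the knob at (100,290), with the shut fingers at (200,310) to its right. They are clear of the bar, and the cover is closed. I'll go in beside the knob and push.

```bash
python3 -m crank '[{"dp":[-0.0015,0,0.012],"delta_rot":[0,0,0],"fingers":-1},{"dp":[-0.0015,0,0.012],"delta_rot":[0,0,0],"fingers":-1},{"dp":[-0.0015,0,0.011],"delta_rot":[0,0,0],"fingers":-1},{"dp":[0,0,0],"delta_rot":[0,0,0],"fingers":-1},{"dp":[0,-0.01,0],"delta_rot":[0,0,0],"fingers":-1},{"dp":[0,-0.01,0],"delta_rot":[0,0,0],"fingers":-1},{"dp":[0,-0.01,0],"delta_rot":[0,0,0],"fingers":-1},{"dp":[0,-0.01,0],"delta_rot":[0,0,0],"fingers":-1},{"dp":[0,0,0],"delta_rot":[0,0,0],"fingers":-1}]' 
python3 go.py 72,0,14 70,15,14 67,30,14
```

```text
t: 13.2
tcp_pos: [0.5268, -0.047, 0.2053]
tool_rot: [0.946, 0.085, 0.311, -0.041]
force: [0.4, 0.3, 0.1]
finger_gap: -0.002
gripper_force: 0.0
t 13.2 tcp_st [-0.1233 -0.0264  0.2053] tip_st [-0.0798 -0.0243  0.1467] F [0.4 0.3 0.1] q [-0.47  0.53  2.1   1.59  0.39 -0.56] gap -0.002
[[0.804, 0.015, 0.595], [-0.002, -1.0, 0.028], [0.595, -0.024, -0.803]]
72,0,14 tip [-0.0766  0.      0.1461] dp [ 0.0043 -0.0484  0.0061]
70,15,14 tip [-0.0784  0.015   0.1451] dp [-0.004  -0.03    0.0004]
67,30,14 tip [-0.081   0.03    0.1436] dp [-0.006  -0.03    0.0002]
```

```bash
python3 -m crank '[{"dp":[0.0008,-0.0097,0.001],"delta_rot":[0,0,0],"fingers":-1},{"dp":[0.0008,-0.0097,0.001],"delta_rot":[0,0,0],"fingers":-1},{"dp":[0.0008,-0.0097,0.001],"delta_rot":[0,0,0],"fingers":-1},{"dp":[0.0008,-0.0097,0.001],"delta_rot":[0,0,0],"fingers":-1},{"dp":[0.0008,-0.0097,0.001],"delta_rot":[0,0,0],"fingers":-1},{"dp":[-0.001,-0.0075,0],"delta_rot":[0,0,-0.01],"fingers":-1},{"dp":[-0.001,-0.0075,0],"delta_rot":[0,0,-0.01],"fingers":-1},{"dp":[0,-0.0075,0],"delta_rot":[0,0,-0.01],"fingers":-1},{"dp":[0,-0.0075,0],"delta_rot":[0,0,-0.01],"fingers":-1},{"dp":[0,0,0],"delta_rot":[0,0,0],"fingers":-1}]' 
python3 go.py 67,30,14 60,43,14 50,53,14
```

```text
t: 14.03
tcp_pos: [0.5211, -0.0087, 0.2038]
tool_rot: [0.927, 0.203, 0.314, -0.001]
force: [0.3, -0.4, 0.0]
finger_gap: -0.004
gripper_force: 0.0
t 14.03 tcp_st [-0.1223  0.0123  0.2038] tip_st [-0.0789  0.0144  0.1451] F [ 0.3 -0.4  0. ] q [-0.38  0.52  2.13  1.74  0.35 -0.9 ] gap -0.004
[[0.774, 0.215, 0.595], [0.247, -0.969, 0.028], [0.582, 0.125, -0.803]]
67,30,14 tip [-0.081   0.03    0.1436] dp [ 0.0027 -0.0316  0.0008]
60,43,14 tip [-0.087   0.043   0.1401] dp [-0.007  -0.0287 -0.0009]
50,53,14 tip [-0.0957  0.053   0.1351] dp [-0.0143 -0.0243 -0.0017]
```

```bash
python3 -m crank '[{"dp":[0.0007,-0.008,0],"delta_rot":[0,0,0],"fingers":-1},{"dp":[0.0007,-0.008,0],"delta_rot":[0,0,0],"fingers":-1},{"dp":[0.0007,-0.008,0],"delta_rot":[0,0,0],"fingers":-1},{"dp":[0.0006,-0.008,0],"delta_rot":[0,0,0],"fingers":-1},{"dp":[-0.0015,-0.0073,0],"delta_rot":[0,0,-0.01],"fingers":-1},{"dp":[-0.001,-0.0073,0],"delta_rot":[0,0,-0.01],"fingers":-1},{"dp":[-0.0005,-0.0073,0],"delta_rot":[0,0,-0.01],"fingers":-1},{"dp":[0,-0.0073,0],"delta_rot":[0,0,-0.01],"fingers":-1},{"dp":[0,0,0],"delta_rot":[0,0,0],"fingers":-1}]' 
python3 go.py 60,43,14 50,53,14 42,60,14 34,65,14
python3 - <<'E'
from h import *
p,_=manip.snapshot('wrist');q,_=manip.snapshot('side')
o=np.zeros((480,800,3),np.uint8);o[:,:400]=cv2.resize(p,(640,480))[:,120:520];b=q[110:370,150:367];o[:,400:]=cv2.resize(b,(400,480))
cv2.imwrite('pics/b2.png',o[...,::-1])
E
```

```text
t: 14.78
tcp_pos: [0.5082, 0.0185, 0.1989]
tool_rot: [0.895, 0.318, 0.311, 0.038]
force: [-0.4, -0.5, -0.4]
finger_gap: 0.0
gripper_force: 0.0
t 14.78 tcp_st [-0.1303  0.0413  0.1989] tip_st [-0.0869  0.0434  0.1402] F [-0.4 -0.5 -0.4] q [-0.33  0.53  2.17  1.93  0.34 -1.29] gap 0.0
[[0.697, 0.4, 0.595], [0.479, -0.877, 0.028], [0.533, 0.266, -0.804]]
60,43,14 tip [-0.087   0.043   0.1401] dp [-0.0006  0.0005  0.    ]
50,53,14 tip [-0.0957  0.053   0.1351] dp [-0.0078 -0.0271 -0.0017]
42,60,14 tip [-0.1026  0.06    0.1311] dp [-0.0072 -0.0199 -0.0014]
34,65,14 tip [-0.1096  0.065   0.1271] dp [-0.0091 -0.0164 -0.0015]
```

View pics/b2.png

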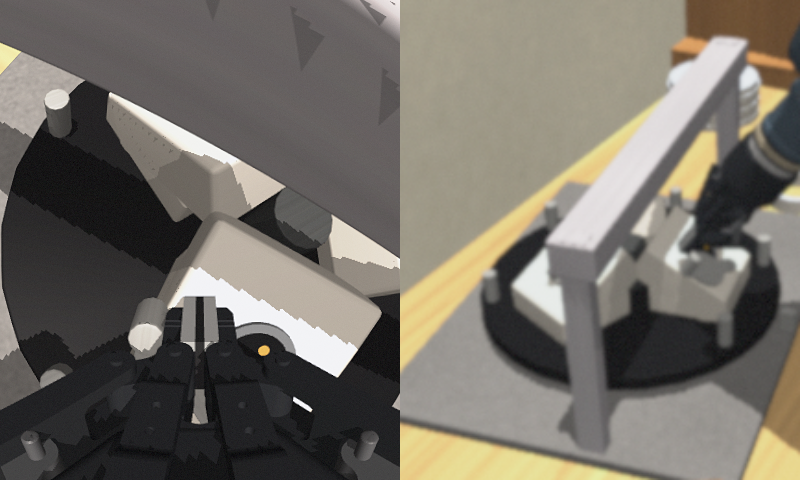

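The knob has swung left, to (145,330), and the socket is starting to show at (265,345). The cover is at about 0.9 rad, so I keep pushing.

```bash
python3 -m crank '[{"dp":[-0.002,-0.0068,-0.0004],"delta_rot":[0,0,0],"fingers":-1},{"dp":[-0.002,-0.0068,-0.0004],"delta_rot":[0,0,0],"fingers":-1},{"dp":[-0.002,-0.0068,-0.0004],"delta_rot":[0,0,0],"fingers":-1},{"dp":[-0.002,-0.0068,-0.0004],"delta_rot":[0,0,0],"fingers":-1},{"dp":[-0.0024,-0.0066,-0.0005],"delta_rot":[0,0,0],"fingers":-1},{"dp":[-0.0024,-0.0066,-0.0005],"delta_rot":[0,0,0],"fingers":-1},{"dp":[-0.0024,-0.0066,-0.0005],"delta_rot":[0,0,0],"fingers":-1},{"dp":[-0.0034,-0.006,-0.0005],"delta_rot":[0,0,0],"fingers":-1},{"dp":[-0.0034,-0.006,-0.0005],"delta_rot":[0,0,0],"fingers":-1},{"dp":[0,0,0],"delta_rot":[0,0,0],"fingers":-1}]' 
python3 go.py 36,64,14
```

```text
t: 15.72
tcp_pos: [0.4847, 0.0345, 0.1869]
tool_rot: [0.895, 0.316, 0.311, 0.038]
force: [-0.2, 0.1, 0.3]
finger_gap: -0.002
gripper_force: 0.1
t 15.72 tcp_st [-0.1508  0.0611  0.1869] tip_st [-0.1074  0.0631  0.1282] F [-0.2  0.1  0.3] q [-0.3   0.55  2.24  2.19  0.37 -1.54] gap -0.002
[[0.698, 0.398, 0.595], [0.477, -0.878, 0.027], [0.533, 0.265, -0.803]]
36,64,14 tip [-0.1078  0.064   0.1281] dp [ 0.0001 -0.002  -0.0004]
```

```bash
python3 -m crank '[{"dp":[0,0.006,0],"delta_rot":[0,0,0],"fingers":-1},{"dp":[0,0.004,-0.02],"delta_rot":[0,0,0],"fingers":-1},{"dp":[0,0,-0.04],"delta_rot":[0,0,0],"fingers":-1},{"dp":[0,0,-0.05],"delta_rot":[0,0,0],"fingers":-1},{"dp":[0,0,-0.05],"delta_rot":[0,0,0],"fingers":-1},{"dp":[0,0,-0.05],"delta_rot":[0,0,0],"fingers":-1},{"dp":[-0.02,0,-0.04],"delta_rot":[0,0,0],"fingers":-1},{"dp":[-0.03,0,-0.03],"delta_rot":[0,0,0],"fingers":-1},{"dp":[0,0,0],"delta_rot":[0,0,0],"fingers":-1},{"dp":[0,0,0],"delta_rot":[0,0,0],"fingers":-1},{"dp":[0,0,0],"delta_rot":[0,0,0],"fingers":-1}]' 
python3 st.py; python3 look.py a5
python3 - <<'E'
from h import *
p,_=manip.snapshot('wrist');q,_=manip.snapshot('side');t=cv2.imread('pics/a5.png')[...,::-1][100:295,215:445]
o=np.zeros((600,800,3),np.uint8);o[:300,:400]=cv2.resize(p,(400,300));o[300:600,:400]=cv2.resize(t,(400,300));b=q[110:370,150:367];o[:480,400:]=cv2.resize(b,(400,480))
cv2.imwrite('pics/b3.png',o[...,::-1])
E
```

```text
t: 16.63
tcp_pos: [0.3938, -0.0024, 0.2853]
tool_rot: [0.895, 0.317, 0.312, 0.039]
force: [-0.0, 1.3, 0.1]
finger_gap: 0.002
gripper_force: 0.0
t 16.63 tcp_st [-0.2467  0.0404  0.2853] tip_st [-0.2031  0.0423  0.2267] F [-0.   1.3  0.1] q [-0.55  0.19  2.34  1.32  0.44 -0.85] gap 0.002
[[0.697, 0.398, 0.596], [0.478, -0.878, 0.027], [0.534, 0.267, -0.802]]
post phi 149.7 r 0.1804 area 33, mod60 29.71
post phi -150.4 r 0.1798 area 29, mod60 29.56
post phi 29.7 r 0.1782 area 24, mod60 29.68
post phi -30.2 r 0.1775 area 26, mod60 29.78
```

View pics/b3.png

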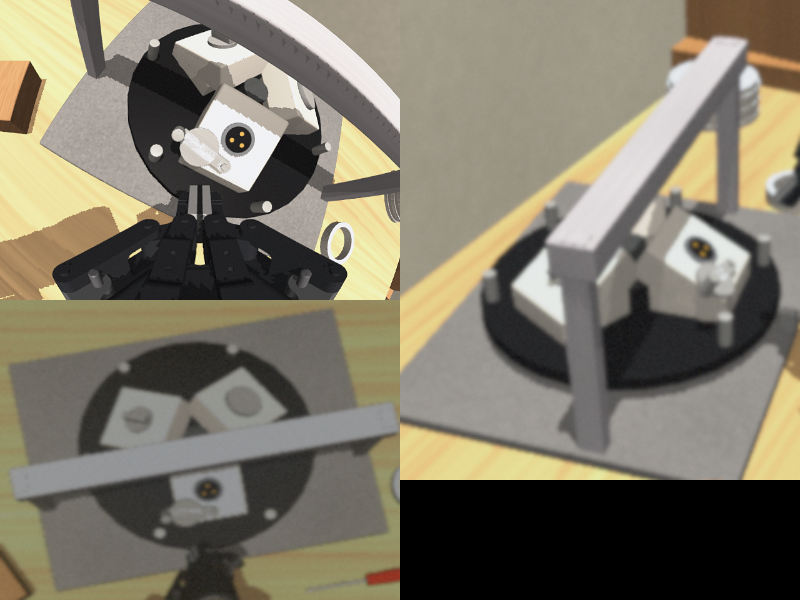

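All three views show the socket fully uncovered, at (238,138) in the wrist view, with the cover swung to +y. The posts are still at about 29.7° and the gripper touches nothing.

```bash
python3 -c "
from station import manip
print(manip.sign_off())"
```

```text
the job is handed in; nothing more can be done
None
```

The outlet faces the pointer to within about 0.3° and the dust cover is swung aside with the socket fully uncovered. The light bar and the loose items were not touched, and the job was handed in at about 17 s of the 64 s allowed.

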